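# Square up the side fence of the jar tray

### The arm

A 6-joint arm with a two-finger parallel gripper is mounted at the origin on the work surface. World frame = base frame: x ahead of the robot, y to its left, z up, the work surface at z = 0. Lengths are in m, angles in degrees, forces in N, time in s.
With the tool pointing down it reaches from about 0.25 to 0.85 m from the base axis. Payload 12.5 kg.
Tool frame: the origin (TCP) lies on the centre line of the jaws, within the pads' length; the fingertips stand 22 mm ahead of it and the grasp point (between the pads) lies 3 mm ahead of it; z points along the fingers, y is the line along which they close (so a half turn about z gives the same grasp; the last joint's range is limited). The gripper opens to 93 mm and grips with 3 to 60 N. Pads are 15 mm wide; open, the fingers measure 128 mm over their backs; the gripper's body (75 mm by 188 mm) begins 65 mm behind the grasp point.
Start: joints at [63.335, 20.094, 94.641, -0, 65.266, -4.847], TCP at [0.204, 0.511, 0.241] pointing down, gripper open.
Joint ranges: [-157.81, 157.81], [-45, 120.19], [0.68, 151.7], [-89.99, 269.99], [4.06, 180], [-164.3, 164.3]. Speed limits (degrees/s): [127.2, 127.2, 159.86, 180, 180, 180].

### API

Orientations are given as [roll, pitch, yaw] about the fixed x, y, z axes, in that order (R = Rz(yaw) Ry(pitch) Rx(roll)).
In Python, from bench import bot, jaws, imaging, sign_off, models gives the robot as it stands. Calls block until the motion is done:
- bot.reach(position, orientation): joint-space move of the TCP to a pose.
- bot.move_straight(position, ori=None, velocity=0.15, max_force=None): straight line of the TCP; ori=None keeps the orientation; velocity is the mean speed in m/s. With max_force (N) it stops when the force on the tool has changed by that much, and returns True; else False.
- bot.move_j(angles): joint-space move.
- jaws.release() and jaws.close(): open the fingers fully, or close them until they stop; the grip force is fixed at half the most.
- bot.sleep(seconds).
- bot.inverse_kinematics(position, orientation): joint angles nearest the present ones, or None.
- bot.read_state(): the state.
- imaging.capture(name): name is "scene" or "side" or "wrist"; returns a dict with "color" (384x512x3 uint8, red, green, blue), "range_z" (384x512 float32, m along the optical axis (not along the pixel's ray), 0 where there is no reading), "mtx" (3x3 intrinsics, pixels), "rvec" (rotation vector, rad) and "tvec" (3), from world to camera coordinates, as OpenCV has them. Camera axes: x right, y down, z forward; pixel columns grow to the right and rows downward; lengths in m; the calibration is good to about 2 mm. A picture is of the moment at which its call begins.
A pose or a line that the arm cannot do raises bot.IKError and nothing moves.
- sign_off(): hands the job in; it is judged then, once.
Trained networks look in a picture, given as the dict that the camera call returned (one of the last four; its "shot" number tells which), for a name from the list of things; names that differ only in an ending like _2 or _b are one class to them, and where a whole thing is asked for, a point or a joint stands for the part that bears it (a point fixed in the world has none). Each returns a list of dicts, best first, with "score" (0 to 1); they miss things now and then, are a little off and sometimes report something else, mostly with a low value. They report only what shows in the picture. A call takes as long as a camera call.
- models.silhouettes(label, picture): "mask" (384x512 bool, what is visible of it) and "extent" ([left, top, width, height] in pixels, round what is visible of it).
The state is a dict: "time": time; "joints": joint angles; "dq": joint speeds; "joint_torque": joint torques, N m; "tool_pos": TCP position; "tcp_rot": TCP orientation; "wrist_force": force on the tool from outside, world axes, zero at the start; "moment": the same for the moment, N m; "width": finger opening in m; "grip_force": force on a finger pad.
Only numpy, scipy, OpenCV 4.12 (cv2) and the standard library are available. Lean on these libraries where they do the work, as an engineer would, in place of code of your own. Each camera call takes 0.05 s, during which the arm holds its last target. There are 200 camera calls.

### The job

The white side fence of the sloping jar tray has been knocked inwards, out of square with the fixed low fence. Pick up the L-shaped steel square by its wooden handle, press its outer corner fully home between the two fences so that both lie flush along its arms, and hold it pressed against both for about a second, leaving the side fence square to the low one. Then lay the square back flat on the black mat and let go, without shifting the three loose jars that stand apart from the row.

Things in the scene. Friction and masses are not known exactly. Their poses are not given: they have to be found in the camera images.
- square: Loose steel L, 0.3-0.5 kg. Origin on its underside below mid-handle; x, y along the arms away from the corner, z up. Outer edges are the planes x=-44 and y=-44 mm; each arm ends at +96 (140 long), 28 wide, 14 thick; corner tip cut 8 mm. A wooden handle bar bridges the arms: 92 long along (1,-1,0), 18 thick along (1,1,0) (grip it so), 14 to 60 mm above the underside
- square_corner (a point): the outer corner point of the square on its underside, where the two outer edges meet (at -44, -44, 0 mm in the square's frame)
- square_grip (a point): middle of the handle, 46 mm above the underside and 14 mm below the handle's top; the square's axes
- tray: Fixed grey tray, flat bed 260 mm wide, 220 up the slope, sloping 25 deg, its low edge to the robot's right and near side. Origin on the bed where the fences' inner faces meet, 45 mm above the table (top edge 138); x up the slope, y along the low edge, z normal to the bed, leaning 25 deg from vertical (downhill). Only the two fences stand on it. Place and heading vary
- low_bar: Fixed white low fence along the tray's low edge: inner face at tray x = 0, from y = 4 to 260 mm, 22 mm high above the bed, 12 mm thick. Its origin and axes are those of the tray; friction of the square on the fences and bed is 0.5 to 0.7
- side_fence (a joint): Angle (rad) of the side fence about the tray's z axis at the tray's origin: 0 = square to the low fence (inner face in tray y = 0), positive = leaning inwards over the bed. Starts at 0.12 to 0.28, range -0.12 to 0.35; no spring, friction holds it where it is left (about 2 N at 120 mm from the hinge moves it)
- side_bar: White side fence, hinged at the tray's origin; 22 mm high, 12 mm thick, 190 mm long. Origin at the hinge, x along its inner face away from the hinge, inner face at its y = 0, z as the tray's
- side_fence_tip (a point): free end of the side fence: inner face, upper edge, 190 mm from the hinge
- mat: Fixed black rubber mat, 240 by 240 by 4 mm, on the table; origin at the centre of its underside (table height). The square starts on it, flat
- jar1: loose full jar with brass lid, 66 mm across, 94 mm high, origin at the centre of its underside; four like it, fixed, stand in a row along the far table edge
- jar2: loose jar like jar1
- jar3: loose jar like jar1

How it is judged:
By the outcome, as a careful person would: the job done as asked, in the order asked, and still so for the second after the job is handed in, with the robot touching nothing.
It also fails if it takes over 72 s, if anything falls off the work surface, if the arm or the gripper's body presses on something with over 40 N, if the wrist force passes 120 N, or if a joint passes its speed limit or range.

## Working session

There is one attempt and no reset: what is moved stays moved. The work goes in short steps, each a Python script; the robot and the scene stay as the last script left them, time stands still between calls to the robot, and variables do not carry over. Pictures are saved under pics/ and viewed, at most 10 in all, crops included, and the job is handed in when it is done.

```bash
mkdir -p pics; ls; cat > h.py <<'E'
import numpy as np, cv2, pickle
from scipy.spatial.transform import Rotation as R
def cloud(p):
    z=p["range_z"]; K=p["mtx"]; v,u=np.mgrid[:384,:512]
    c=np.stack([(u-K[0,2])/K[0,0]*z,(v-K[1,2])/K[1,1]*z,z],-1)
    Rm=cv2.Rodrigues(np.array(p["rvec"],float))[0]
    w=(c-np.array(p["tvec"]).ravel())@Rm
    w[z==0]=np.nan
    return w
def save(n,im): cv2.imwrite("pics/"+n+".png",im[...,::-1])
E
python3 - <<'E'
from h import *
from bench import bot,imaging,models
st=bot.read_state();print(st)
P={}
for n in ("scene","side"):
    p=imaging.capture(n);P[n]=p
    for l in ("square","tray","side_bar","low_bar","mat","jar1"):
        for d in models.silhouettes(l,p)[:4]:
            w=cloud(p)[d["mask"]];w=w[~np.isnan(w[:,0])]
            print(n,l,round(d["score"],2),d["extent"],np.median(w,0).round(3) if len(w) else None, np.percentile(w,[2,98],axis=0).round(3).tolist() if len(w) else None)
            p.setdefault("m",{}).setdefault(l,[]).append((d["score"],d["mask"]))
pickle.dump(P,open("P0.pkl","wb"))
save("both",np.vstack([P["scene"]["color"],P["side"]["color"]])[:, :])
save("scene",P["scene"]["color"]);save("side",P["side"]["color"])
E
```

```text
bench.py
pics
{'time': 0.0, 'joints': array([ 6.33369508e+01,  2.01247157e+01,  9.46767766e+01, -3.40227590e-04,
        6.52665486e+01, -4.84699366e+00]), 'dq': array([-0.04527379,  0.02471886,  0.02202105, -0.16406607, -0.07202824,
        0.04306862]), 'joint_torque': array([ 1.29231605e-03, -4.97306478e+01, -2.85263675e+01,  6.98706438e-02,
        2.55574496e-02, -5.66514200e-05]), 'tool_pos': array([0.20422546, 0.51033012, 0.24009896]), 'tcp_rot': array([-1.79932176e+02, -5.44138702e-03,  1.58184084e+02]), 'wrist_force': array([-0.28617046,  0.16696924, -0.49543951]), 'moment': array([-0.0024535 , -0.07080567, -0.00849728]), 'grip_force': 0.0, 'width': 0.09291245342578641}
scene square 0.89 [333.2, 194.1, 57.2, 42.7] [0.5   0.237 0.021] [[0.452, 0.195, 0.005], [0.59, 0.325, 0.065]]
scene square 0.64 [151.5, 162.3, 65.3, 40.9] [ 0.616 -0.203  0.099] [[0.573, -0.274, 0.057], [0.661, -0.138, 0.138]]
scene tray 0.93 [142.2, 133.1, 87.6, 79.0] [ 0.544 -0.225  0.09 ] [[0.369, -0.356, 0.045], [0.673, -0.103, 0.136]]
scene side_bar 0.7 [154.6, 162.5, 61.0, 42.6] [ 0.617 -0.204  0.098] 
[... 1145 characters left out ...]
8], [0.66, -0.133, 0.142]]
side low_bar 0.7 [307.8, 138.6, 102.6, 30.4] [ 0.525 -0.328  0.056] [[0.412, -0.368, 0.045], [0.644, -0.288, 0.065]]
side low_bar 0.6 [300.4, 134.3, 7.8, 37.8] [ 0.6   -0.188  0.112] [[0.561, -0.286, 0.064], [0.662, -0.133, 0.142]]
side mat 0.8 [134.5, 269.8, 174.6, 113.7] [0.511 0.243 0.004] [[0.373, 0.136, 0.001], [0.603, 0.36, 0.007]]
side jar1 0.94 [145.4, 198.1, 29.5, 47.6] [0.748 0.135 0.072] [[0.731, 0.091, -0.001], [0.823, 0.157, 0.095]]
side jar1 0.75 [206.7, 150.1, 31.6, 45.5] [ 0.74  -0.055  0.07 ] [[0.721, -0.092, 0.004], [0.776, -0.038, 0.095]]
side jar1 0.56 [241.2, 197.6, 28.8, 44.7] [0.592 0.008 0.074] [[0.571, -0.029, 0.007], [0.628, 0.025, 0.096]]
```

View pics/scene.png

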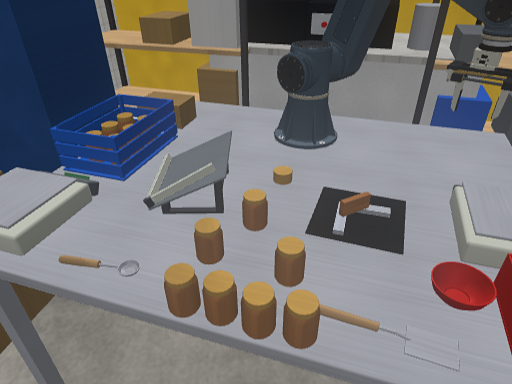

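View pics/side.png

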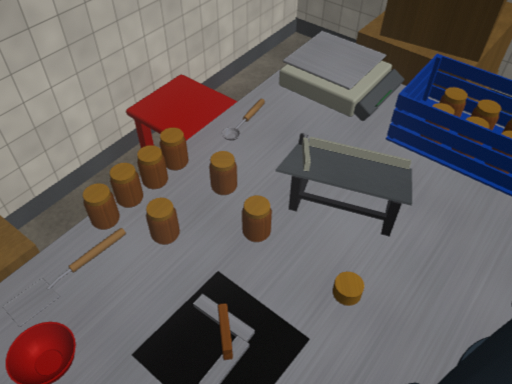

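The scene view shows the square on the mat at about (360,212), the tray at (190,170) with its side fence at (183,183), and loose jars at (209,240), (255,210) and (290,260). The side view shows the square at (225,335), the low fence at (360,152) and the side fence at (305,153). Next I look at the tray and the square with the wrist camera.

```bash
cat >> h.py <<'E'
def tooldown(yaw): return [180,0,yaw]
def plane(w):
    c=np.median(w,0)
    for t in (.01,.005,.003,.003):
        n=np.linalg.svd(w-c,full_matrices=False)[2][2] if t==.01 else np.linalg.svd(q-c,full_matrices=False)[2][2]
        q=w[abs((w-c)@n)<t]; c=q.mean(0)
    return c,n*np.sign(n[2]),len(q)
E
python3 - <<'E'
from h import *
from bench import bot,imaging,models
P=pickle.load(open("P0.pkl","rb"))
for n in P:
    m=P[n]["m"]["tray"][0][1]; w=cloud(P[n])[cv2.erode(m.astype(np.uint8),np.ones((5,5)))>0]; w=w[~np.isnan(w[:,0])]; w=w[w[:,2]>.04]
    c,nn,k=plane(w); print(n,c,nn,k,np.degrees(np.arccos(nn[2])),np.degrees(np.arctan2(nn[1],nn[0])))
W=[]
# downhill heading about -y: look down along the bed normal
n=nn; x=np.array([0,0,1])-n[2]*n; x/=np.linalg.norm(x); y=np.cross(n,x)
best=None
for yw in range(-180,180,15):
    Rt=R.from_matrix(np.c_[y,x,-n])*R.from_euler("z",yw,degrees=True)
    pos=np.array([.55,-.24,.09])+.26*n
    j=bot.inverse_kinematics(pos,Rt.as_euler("xyz",degrees=True))
    if j is not None: print(yw,np.round(j),end=";")
E
```

```text
scene [ 0.51479359 -0.21871501  0.09251713] [ 0.12771477 -0.40044094  0.90737864] 2039 24.85442417833786 -72.31067966671087
side [ 0.49224901 -0.22215625  0.09408141] [ 0.13297188 -0.40003158  0.90680384] 3796 24.93266319216888 -71.61301438618686
-180 [-39.  42.  51.  14. 108.  34.];-165 [-39.  42.  51.  14. 108.  49.];-150 [-39.  42.  51.  14. 108.  64.];-135 [-39.  42.  51.  14. 108.  79.];-120 [-39.  42.  51.  14. 108.  94.];-105 [-39.  42.  51.  14. 108. 109.];-90 [-39.  42.  51.  14. 108. 124.];-75 [-39.  42.  51.  14. 108. 139.];-60 [-39.  42.  51.  14. 108. 154.];-15 [ -39.   42.   51.   14.  108. -161.];0 [ -39.   42.   51.   14.  108. -146.];15 [ -39.   42.   51.   14.  108. -131.];30 [ -39.   42.   51.   14.  108. -116.];45 [ -39.   42.   51.   14.  108. -101.];60 [-39.  42.  51.  14. 108. -86.];75 [-39.  42.  51.  14. 108. -71.];90 [-39.  42.  51.  14. 108. -56.];105 [-39.  42.  51.  14. 108. -41.];120 [-39.  42.  51.  14. 108. -26.];135 [-39.  42.  51.  14. 108. -11.];150 [-39.  42.  51.  14. 108.   4.];165 [-39.  42.  51.  14. 108.  19.];
```

```bash
python3 - <<'E'
from h import *
from bench import bot,imaging,models
n=np.array([.1303,-.4002,.9071]); n/=np.linalg.norm(n); x=np.array([0,0,1])-n[2]*n; x/=np.linalg.norm(x); y=np.cross(n,x)
Rt=R.from_matrix(np.c_[y,x,-n])*R.from_euler("z",135,degrees=True); e=Rt.as_euler("xyz",degrees=True)
def shot(name,pos,e,labs,f):
    f(pos,e); bot.sleep(.2)
    p=imaging.capture("wrist"); p["m"]={}
    for l in labs:
        p["m"][l]=[(d["score"],d["mask"]) for d in models.silhouettes(l,p)[:3]]
        print(name,l,[(round(d["score"],2),d["extent"]) for d in models.silhouettes(l,p)[:0]],[round(s,2) for s,_ in p["m"][l]])
    save(name,p["color"]); return p
P={}
L=("tray","side_bar","low_bar")
P["t1"]=shot("t1",np.array([.55,-.24,.09])+.27*n,e,L,bot.reach)
P["t2"]=shot("t2",np.array([.58,-.24,.09])+.22*n,e,L,bot.move_straight)
L=("square","mat")
P["s1"]=shot("s1",[.49,.24,.32],[180,0,0],L,bot.reach)
P["s2"]=shot("s2",[.45,.21,.28],[180,0,0],L,bot.move_straight)
pickle.dump(P,open("P1.pkl","wb"))
save("t12",np.hstack([cv2.resize(P[k]["color"],(400,300)) for k in ("t1","t2")]))
save("s12",np.hstack([cv2.resize(P[k]["color"],(400,300)) for k in ("s1","s2")]))
save("all",np.vstack([cv2.imread("pics/t12.png"),cv2.imread("pics/s12.png")])[...,::-1])
s=bot.read_state();print(s["time"],s["joints"],s["wrist_force"])
E
```

```text
t1 tray [] [0.87]
t1 side_bar [] [0.6, 0.41]
t1 low_bar [] [0.69]
t2 tray [] [0.59]
t2 side_bar [] [0.6]
t2 low_bar [] [0.79]
s1 square [] [0.85]
s1 mat [] [0.97]
s2 square [] [0.92]
s2 mat [] [0.8]
9.1667 [1.96504650e+01 1.21649101e+01 9.95000631e+01 1.30008602e-03
 6.83314371e+01 1.09644940e+02] [ 0.27556555 -0.0389308  -0.03426387]
```

View pics/all.png

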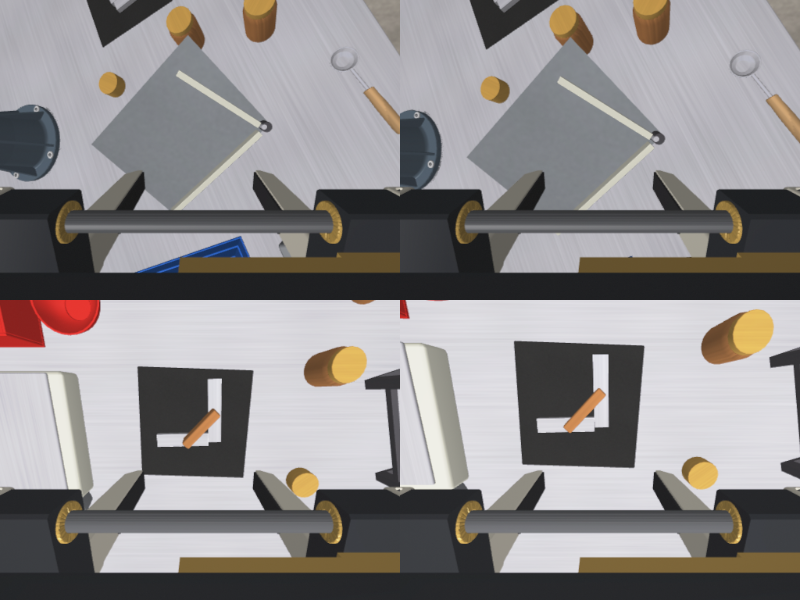

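The wrist views show the tray's bed with the side fence from (265,127) to (180,72) and the low fence from (265,130) to (175,210). The square's corner is at (218,440) in s1, with its arms pointing up and left and the handle at (200,428).

```bash
cat > fit.py <<'E'
from h import *
P=pickle.load(open("P1.pkl","rb"))
def lines(q):  # long edges of a bar from 2D points: centre, dir, width, length
    (c,s,a)=cv2.minAreaRect(q.astype(np.float32)*1000); return np.array(c)/1000,s,a
for k in ("t1","t2"):
    W=cloud(P[k]); m=P[k]["m"]["tray"][0][1]
    w=W[cv2.erode(m.astype(np.uint8),np.ones((9,9)))>0]; w=w[~np.isnan(w[:,0])]; w=w[w[:,2]>.05]
    c,n,cnt=plane(w)
    x=np.array([0,0,1])-n[2]*n; x/=np.linalg.norm(x); y=np.cross(n,x)
    w=W.reshape(-1,3); w=w[~np.isnan(w[:,0])]; q=(w-c)@np.c_[x,y,n]
    s=(q[:,2]>.018)&(q[:,2]<.026)&(abs(q[:,0])<.3)&(abs(q[:,1])<.3)&(w[:,2]>.05)&(w[:,2]<.18)
    q=q[s]; print(k,c,n,cnt,"fence pts",len(q),np.median(q[:,2]))
    # two bars: RANSAC-free split by tray x: low bar lies at lowest x
    lo=q[:,0]<q[:,0].min()+.016 if False else None
    best=None; rng=np.random.default_rng(0); rest=q[:,:2]; L=[]
    for _ in range(2):
        b=(0,)
        for _ in range(400):
            i,j=rng.integers(len(rest),size=2); d=rest[j]-rest[i]; l=np.linalg.norm(d)
            if l<.03: continue
            nn=np.array([-d[1],d[0]])/l; ins=abs((rest-rest[i])@nn)<.0065
            if ins.sum()>b[0]: b=(ins.sum(),ins)
        bar=rest[b[1]]; rest=rest[~b[1]]; mu=bar.mean(0); d=np.linalg.svd(bar-mu,full_matrices=False)[2][0]
        nn=np.array([-d[1],d[0]]); L.append((mu,d,nn,bar))
    o=[]
    cen=L[0][0]/2+L[1][0]/2
    for mu,d,nn,bar in L:
        if nn[abs(nn).argmax()]<0: nn=-nn
        t=(bar-mu)@nn; u=(bar-mu)@d; 
        print(" mu",mu.round(4),"ang",np.degrees(np.arctan2(d[1],d[0])).round(2),"across",np.percentile(t,[1,99]).round(4),"along",np.percentile(u,[.5,99.5]).round(4),len(bar))
    np.save(f"frame_{k}.npy",np.r_[c,n])
for k in ("s1","s2"):
    W=cloud(P[k]); m=P[k]["m"]["mat"][0][1]; w=W[cv2.dilate(P[k]["m"]["square"][0][1].astype(np.uint8),np.ones((7,7)))>0]; w=w[~np.isnan(w[:,0])]
    h=w[(w[:,2]>.045)&(w[:,2]<.08)]; top=np.median(h[:,2]); h=h[abs(h[:,2]-top)<.004]
    a=w[(w[:,2]>.013)&(w[:,2]<.024)]
    print(k,"handle top",top,lines(h[:,:2]),"arm z",np.median(a[:,2]),"arms",lines(a[:,:2]))
    wm=W[m]; wm=wm[~np.isnan(wm[:,0])]; wm=wm[wm[:,2]<.009]; print("  mat z",np.median(wm[:,2]),lines(wm[:,:2]))
E
python3 fit.py
```

```text
t1 [ 0.51211051 -0.21622551  0.09441937] [ 0.13301066 -0.40029582  0.90668155] 19646 fence pts 2265 0.02188409960282757
 mu [-0.1229 -0.0062] ang 89.67 across [-0.0064  0.0057] along [-0.1288  0.1333] 1168
 mu [-0.0189 -0.098 ] ang -166.75 across [-0.0058  0.0059] along [-0.0889  0.0964] 1057
t2 [ 0.51958441 -0.21047709  0.09586018] [ 0.13307939 -0.40043813  0.90660861] 21674 fence pts 2497 0.021969903742425873
 mu [-0.027  -0.0907] ang -166.06 across [-0.0062  0.0059] along [-0.0935  0.1094] 1321
 mu [-0.1261 -0.0157] ang 90.04 across [-0.0065  0.0055] along [-0.111   0.1678] 1095
s1 handle top 0.06367684444375973 (array([0.49244736, 0.2354908 ]), (18.087905883789062, 90.39463806152344), 46.26594543457031) arm z 0.017999622560101392 arms (array([0.517375  , 0.26228268]), (139.13339233398438, 140.39791870117188), 1.7363321781158447)
  mat z 0.0040483442315568845 (array([0.49057977, 0.24996007]), (240.09866333007812, 240.62391662597656), 88.14698791503906)
s2 handle top 0.06376063740124864 (array([0.49222839, 0.23571399]), (17.992225646972656, 91.86454010009766), 46.24614334106445) arm z 0.01800741736241348 arms (array([0.51746844, 0.26225674]), (139.34686279296875, 140.04054260253906), 1.4281139373779297)
  mat z 0.00399227967788234 (array([0.49019547, 0.25046713]), (243.29505920410156, 242.17564392089844), 87.72021484375)
```

```bash
cat > tray.py <<'E'
from h import *
# per view: c, n, low inner x, side inner pt, side angle, low angle
V=[([0.51211051,-0.21622551,0.09441937],[0.13301066,-0.40029582,0.90668155],[-.1229,-.0062],-.00035,89.67,[-.0189,-.098],13.25),
   ([0.51958441,-0.21047709,0.09586018],[0.13307939,-0.40043813,0.90660861],[-.1261,-.0157],-.0005,90.04,[-.027,-.0907],13.94)]
O=[];X=[];N=[];A=[]
for c,n,lm,off,la,sm,sa in V:
    c=np.array(c);n=np.array(n); x=np.array([0,0,1])-n[2]*n; x/=np.linalg.norm(x); y=np.cross(n,x)
    l=np.radians(la);s=np.radians(sa); ld=np.array([np.cos(l),np.sin(l)]); sd=np.array([np.cos(s),np.sin(s)])
    p=np.array(lm)+(off+.006)*np.array([ld[1],-ld[0]]); q=np.array(sm)+.006*np.array([-sd[1],sd[0]])
    t=np.linalg.solve(np.c_[ld,-sd],q-p); o=p+t[0]*ld
    O.append(c+o[0]*x+o[1]*y); X.append(ld[1]*x-ld[0]*y); N.append(n); A.append(np.radians(sa-la+90))
n=np.mean(N,0);n/=np.linalg.norm(n);x=np.mean(X,0);x-=x@n*n;x/=np.linalg.norm(x)
T=np.mean(O,0);M=np.c_[x,np.cross(n,x),n]
TOOL=R.from_matrix(np.c_[(x-np.cross(n,x))/2**.5,-(x+np.cross(n,x))/2**.5,-n])
EUL=TOOL.as_euler("xyz",degrees=True)
def tcp(cx,cy,cz): return T+M@np.array([cx+.044,cy+.044,cz+.049])   # TCP for square corner at tray cx,cy,cz
def loc(p): return M.T@(np.array(p)-T)-np.array([.044,.044,.049])
if __name__=="__main__": print(np.round(O,4),np.round(X,4),A,T,EUL,np.linalg.det(TOOL.as_matrix()))
E
python3 tray.py; python3 - <<'E'
from tray import *
from bench import bot,jaws
p=np.array([.4923,.2356]); e=[180,0,-43.6]
print(bot.inverse_kinematics([*p,.053],e), bot.inverse_kinematics(tcp(.025,.065,.1),EUL))
bot.reach([*p,.15],e); bot.move_straight([*p,.053],max_force=8,velocity=.08)
s=bot.read_state();print(s["tool_pos"],s["tcp_rot"],s["wrist_force"])
jaws.close(); bot.sleep(.3); s=bot.read_state();print(s["time"],s["width"],s["grip_force"],s["wrist_force"],s["joints"])
bot.move_straight([*p,.30]); bot.sleep(.2); s=bot.read_state();print(s["time"],s["width"],s["grip_force"],s["wrist_force"],s["moment"])
E
```

```text
[[ 0.6551 -0.2813  0.0447]
 [ 0.6563 -0.2802  0.045 ]] [[-0.2804  0.8622  0.4218]
 [-0.2866  0.8601  0.422 ]] [np.float64(0.23701571242082992), np.float64(0.24260076602721165)] [ 0.65568242 -0.28077236  0.04484712] [-161.74364258  -17.31160787   60.43464277] 1.0
[ 2.06868241e+01  3.47946646e+01  1.02713607e+02 -2.54444375e-14
  4.24917280e+01  1.54286824e+02] [-39.14954024  41.00514022  68.64877127  13.09646601  91.73465604
 -14.47111426]
[0.49256202 0.23569956 0.05344659] [-1.79960151e+02 -1.90342257e-02 -4.36020814e+01] [ 0.57750849 -0.09202665 -0.57263992]
12.7417 0.017647530325100406 29.997124671936035 [ 0.53457423 -0.43854905  0.55260819] [2.06848554e+01 3.47951771e+01 1.02716284e+02 1.91505157e-03
 4.24940057e+01 1.54286231e+02]
14.7417 0.017882016128448662 29.995035231113434 [-0.19407082  0.86946296 -5.27776578] [ 0.01793179  0.14070675 -0.0015824 ]
```

```bash
python3 - <<'E'
from tray import *
from bench import bot,jaws,imaging
bot.reach(tcp(.025,.065,.10),EUL)
bot.move_straight(tcp(.025,.065,.015)); bot.sleep(.2)
s=bot.read_state(); f0=s["wrist_force"]; print(s["time"],loc(s["tool_pos"]).round(4),s["tcp_rot"],M.T@f0)
save("w3",imaging.capture("wrist")["color"]); p=imaging.capture("scene"); save("sc3",cv2.resize(p["color"][110:230,110:270],(640,480)))
save("c3",np.hstack([cv2.resize(cv2.imread("pics/w3.png"),(400,300)),cv2.resize(cv2.imread("pics/sc3.png"),(400,300))])[...,::-1])
E
```

```text
18.15 [0.0248 0.0648 0.016 ] [-161.83691828  -17.29640848   60.44753938] [-1.94981139 -0.24397216 -5.224222  ]
```

View pics/c3.png

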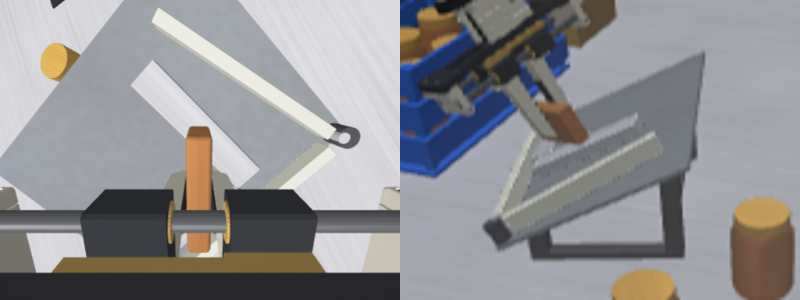

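The square hangs just above the bed inside both fences. Its arm's outer edge is at (200,115) in the wrist view and the side fence at (245,75), so it is correctly oriented. Now I descend and press.

```bash
cat > seq.py <<'E'
from tray import *
from bench import bot,jaws,imaging
f0=np.array([-1.95,-.24,-5.22])
def rep(t):
    s=bot.read_state(); print(t,round(s["time"],2),"loc",loc(s["tool_pos"]).round(4),"F",(M.T@s["wrist_force"]-f0).round(1),"mom",(M.T@s["moment"]).round(2),"w",round(s["width"],4)); return loc(s["tool_pos"])
def go(c,v=.03,f=None): return bot.move_straight(tcp(*c),velocity=v,max_force=f)
E
python3 - <<'E'
from seq import *
print(go([.025,.065,-.008],.02,4)); a=rep("bed")
z=a[2]+.0005
go([.025,.065,z]); rep("up")
print(go([-.015,.065,z],.02,8)); a=rep("low")
E
```

```text
True
bed 19.02 loc [ 0.025   0.0651 -0.0002] F [4.2 0.2 9.8] mom [ 0.08 -0.04 -0.06] w 0.0179
up 19.27 loc [ 0.025   0.0651 -0.0001] F [0.9 0.7 4.1] mom [ 0.07  0.62 -0.03] w 0.0178
True
low 20.49 loc [ 0.0007  0.0652 -0.    ] F [5.5 0.4 8.7] mom [ 0.08 -0.19  0.01] w 0.0177
```

```bash
python3 - <<'E'
from seq import *
z=.0004
go([.002,.065,z]); rep("back")
print(go([-.012,.065,z],.01,12)); a=rep("low")
x=a[0]+.0004
go([x,.065,z]); rep("ease")
print(go([x,-.012,z],.02,14)); b=rep("side")
E
```

```text
back 20.74 loc [0.0019 0.0651 0.0001] F [0.3 0.2 0.8] mom [ 0.04  0.63 -0.09] w 0.0177
True
low 21.28 loc [0.0006 0.0652 0.0001] F [3.6 0.8 8.3] mom [ 0.03 -0.06 -0.04] w 0.0181
ease 21.53 loc [0.0008 0.065  0.0002] F [ 0.1 -0.3  3.2] mom [0.05 0.66 0.  ] w 0.0177
True
side 24.36 loc [0.0011 0.0008 0.0004] F [3.4 2.8 8.5] mom [0.29 0.25 0.01] w 0.0175
```

```bash
python3 - <<'E'
from seq import *
z=.0004
for d in (0.0,-.0007,-.0014,-.002):
    go([d,d,z],.01,25); a=rep(d)
save("w4",imaging.capture("wrist")["color"])
bot.sleep(.3); rep("hold")
E
```

```text
0.0 24.75 loc [0.0006 0.0006 0.0007] F [6.8 7.9 8.7] mom [ 1.37 -0.61 -0.06] w 0.018
-0.0007 25.0 loc [0.0004 0.0005 0.0008] F [11.2 12.6 10.5] mom [ 2.14 -1.32 -0.01] w 0.0179
-0.0014 25.25 loc [0.0003 0.0004 0.0009] F [15.5 17.2 13.7] mom [ 2.89 -2.18 -0.01] w 0.0176
-0.002 25.5 loc [0.0002 0.0003 0.001 ] F [18.9 19.3 15.6] mom [ 3.5  -2.9  -0.06] w 0.0181
hold 25.85 loc [0.0002 0.0003 0.001 ] F [20.4 19.8 15.4] mom [ 3.55 -2.95 -0.03] w 0.0176
```

View pics/w4.png

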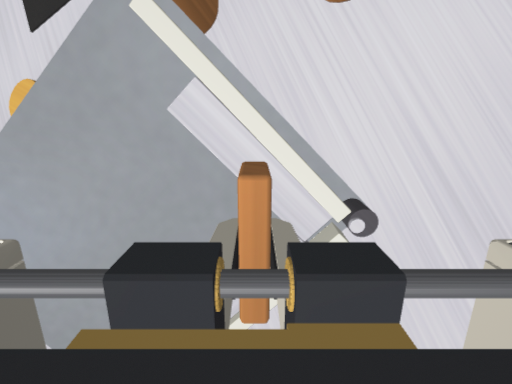

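The fence appears flush along the arm, from (195,90) to (345,210). I'll measure the fence angle and how flat the square lies.

```bash
cat > ang.py <<'E'
from seq import *
def measure():
    p=imaging.capture("wrist"); w=cloud(p).reshape(-1,3); w=w[~np.isnan(w[:,0])]; q=(w-T)@M
    h=q[:,2]
    a=q[(h>.0185)&(h<.026)&(q[:,0]>.015)&(q[:,0]<.185)&(abs(q[:,1]+.006)<.03)]
    e=[]
    for lo in np.arange(.02,.18,.006):
        b=a[(a[:,0]>=lo)&(a[:,0]<lo+.006)]
        if len(b)>8: e.append((lo+.003,np.percentile(b[:,1],98),np.percentile(b[:,1],2)))
    e=np.array(e); k=[np.degrees(np.arctan(np.polyfit(e[:,0],e[:,i],1)[0])) for i in (1,2)]
    print("fence deg (in,out edge)",np.round(k,2),"rad",np.radians(np.mean(k)).round(4),"inner y at x=0",np.polyfit(e[:,0],e[:,1],1)[1].round(4),len(e))
    g=q[(h>.009)&(h<.018)&(q[:,0]>.06)&(q[:,0]<.135)&(q[:,1]>.004)&(q[:,1]<.026)]
    if len(g)>50:
        A=np.c_[g[:,:2],np.ones(len(g))]; s=np.linalg.lstsq(A,g[:,2],rcond=None)[0]; print("arm top slope deg x,y",np.degrees(s[:2]).round(2),"height",np.median(g[:,2]).round(4))
    b=q[(abs(h)<.006)&(q[:,0]>.05)&(q[:,0]<.2)&(q[:,1]>.06)&(q[:,1]<.2)]
    A=np.c_[b[:,:2],np.ones(len(b))]; s=np.linalg.lstsq(A,b[:,2],rcond=None)[0]; print("bed slope",np.degrees(s[:2]).round(2),np.median(b[:,2]).round(4))
if __name__=="__main__": measure(); rep("now")
E
python3 ang.py
```

```text
fence deg (in,out edge) [-1.51 -0.65] rad -0.0189 inner y at x=0 0.0035 27
arm top slope deg x,y [1.1  0.93] height 0.0158
bed slope [0.01 0.01] -0.0001
now 25.9 loc [0.0002 0.0003 0.001 ] F [18.7 19.9 16.4] mom [ 3.52 -2.84 -0.02] w 0.0175
```

```bash
cat > ang2.py <<'E'
from seq import *
def edge(q,ax):  # bar along axis ax (0: side fence, 1: low fence): slope of the centre line & edges, deg
    o=1-ax; a=q[(abs(q[:,2]-.022)<.0022)&(q[:,ax]>.02)&(q[:,ax]<.2)&(abs(q[:,o]+.006)<.022)]; e=[]
    for lo in np.arange(.02,.2,.005):
        b=a[(a[:,ax]>=lo)&(a[:,ax]<lo+.005)]
        if len(b)>12:
            r=np.percentile(b[:,o],[3,97])
            if .009<r[1]-r[0]<.0135: e.append((lo+.0025,*r))
    e=np.array(e)
    if len(e)<5: return None
    f=[np.polyfit(e[:,0],e[:,i],1) for i in (1,2)]
    return [round(np.degrees(np.arctan(k[0])),2) for k in f],[round(k[1]*1000,1) for k in f],len(e)
def measure(n="wrist",p=None):
    p=p or imaging.capture(n); w=cloud(p).reshape(-1,3); q=(w[~np.isnan(w[:,0])]-T)@M
    print(n,"side",edge(q,0),"low",edge(q,1))
    g=q[(abs(q[:,2]-.014)<.005)&(q[:,0]>.06)&(q[:,0]<.135)&(q[:,1]>.004)&(q[:,1]<.026)]
    if len(g)>50: print(" arm slope deg",np.degrees(np.linalg.lstsq(np.c_[g[:,:2],np.ones(len(g))],g[:,2],rcond=None)[0][:2]).round(2),np.median(g[:,2]).round(4))
E
python3 - <<'E'
from ang2 import *
measure(); measure("scene"); measure("side")
P=pickle.load(open("P1.pkl","rb"))
for k in ("t1","t2"): measure(k,P[k])
go([-.0004,-.0004,.0000],.01); bot.sleep(.2); rep("ease"); measure(); measure("scene");measure("side")
E
```

```text
wrist side ([np.float64(-0.57), np.float64(-0.66)], [np.float64(-11.0), np.float64(0.4)], 31) low None
 arm slope deg [1.15 0.91] 0.0158
scene side None low None
 arm slope deg [-0.09 -6.23] 0.0159
side side None low None
 arm slope deg [0.19 1.91] 0.0152
t1 side ([np.float64(13.37), np.float64(11.97)], [np.float64(-10.7), np.float64(1.1)], 11) low ([np.float64(-0.13), np.float64(-0.06)], [np.float64(-11.2), np.float64(-0.4)], 36)
t2 side ([np.float64(13.36), np.float64(12.21)], [np.float64(-11.0), np.float64(0.9)], 11) low ([np.float64(-0.07), np.float64(-0.09)], [np.float64(-11.3), np.float64(-0.2)], 32)
ease 26.63 loc [0.0005 0.0005 0.0007] F [ 8.7 10.5 12.8] mom [ 1.86 -1.03 -0.02] w 0.018
wrist side ([np.float64(-0.59), np.float64(-0.64)], [np.float64(-10.9), np.float64(0.4)], 31) low None
 arm slope deg [0.78 0.8 ] 0.0153
scene side None low None
side side None low None
 arm slope deg [-0.11  2.73] 0.0147
```

```bash
cat >> ang2.py <<'E'
def armyaw(p=None):
    p=p or imaging.capture("wrist"); w=cloud(p).reshape(-1,3); q=(w[~np.isnan(w[:,0])]-T)@M
    g=q[(q[:,2]>.010)&(q[:,2]<.0195)&(q[:,0]>.04)&(q[:,0]<.16)&(q[:,1]>-.003)&(q[:,1]<.045)]; e=[]
    for lo in np.arange(.065,.135,.004):
        b=g[(g[:,0]>=lo)&(g[:,0]<lo+.004)]
        if len(b)>12: e.append((lo+.002,np.percentile(b[:,1],97),np.percentile(b[:,1],3)))
    e=np.array(e); f=np.polyfit(e[:,0],e[:,1],1); h=np.polyfit(e[:,0],e[:,2],1)
    print(" arm inner-edge deg",np.degrees(f[0]).round(2),"y0",(f[1]*1000).round(1),"outer",np.degrees(h[0]).round(2),(h[1]*1000).round(1),len(e),"arm end x",np.percentile(g[:,0],99).round(4))
E
python3 - <<'E'
from ang2 import *
armyaw()
s=bot.read_state(); d=TOOL.inv()*R.from_euler("xyz",s["tcp_rot"],degrees=True); print("tool rot err (tool axes, deg)",np.degrees(d.as_rotvec()).round(2)); rep("n")
E
```

```text
arm inner-edge deg 11.87 y0 3.1 outer -0.08 0.8 18 arm end x 0.1392
tool rot err (tool axes, deg) [1.08 0.09 0.16]
n 26.83 loc [0.0005 0.0005 0.0007] F [10.1 10.7 11.6] mom [ 1.83 -1.06 -0.05] w 0.0178
```

```bash
cat >> ang2.py <<'E'
def handle(p=None):
    p=p or imaging.capture("wrist"); w=cloud(p).reshape(-1,3); q=(w[~np.isnan(w[:,0])]-T)@M
    g=q[(q[:,2]>.05)&(q[:,2]<.068)&(abs(q[:,0]-.044)<.06)&(abs(q[:,1]-.044)<.06)]
    d=(g[:,0]-g[:,1])/2**.5; c=(g[:,0]+g[:,1])/2**.5; s=d>np.percentile(d,3); e=[]
    for lo in np.arange(d.min(),d.max(),.004):
        b=c[(d>=lo)&(d<lo+.004)]
        if len(b)>20:
            r=np.percentile(b,[2,98])
            if .0155<r[1]-r[0]<.021: e.append((lo+.002,*r))
    e=np.array(e)
    if len(e)>3: print(" handle yaw deg",[np.degrees(np.polyfit(e[:,0],e[:,i],1)[0]).round(2) for i in (1,2)],len(e),"width",np.mean(e[:,2]-e[:,1]).round(4))
def pose(c,tx=0,tz=0):
    Rt=TOOL*R.from_euler("xz",[tx,tz],degrees=True); return tcp(*c),Rt.as_euler("xyz",degrees=True)
def err():
    s=bot.read_state(); print(" tool rot err",np.degrees((TOOL.inv()*R.from_euler("xyz",s["tcp_rot"],degrees=True)).as_rotvec()).round(2))
E
python3 - <<'E'
from ang2 import *
p=imaging.capture("wrist"); handle(p)
go([.006,.006,.0004],.05); rep("off"); err(); handle(); measure()
def mv(c,tx,f=None,v=.02): 
    P,E=pose(c,tx); return bot.move_straight(P,E,velocity=v,max_force=f)
mv([.006,.003,.0015],-.6); rep("a"); err()
mv([.0,.003,.0008],-.6); rep("b"); err()
mv([-.0004,.0004,.0008],-.6); rep("c"); err()
measure(); handle()
E
```

```text
handle yaw deg [np.float64(-0.2), np.float64(0.03)] 17 width 0.0172
off 27.22 loc [0.0062 0.0061 0.0006] F [2.  1.9 6.2] mom [ 0.25  0.47 -0.04] w 0.0175
 tool rot err [0.88 0.08 0.14]
 handle yaw deg [np.float64(-0.19), np.float64(0.05)] 17 width 0.0171
wrist side ([np.float64(-0.58), np.float64(-0.68)], [np.float64(-10.9), np.float64(0.4)], 32) low None
 arm slope deg [0.56 1.65] 0.0149
a 27.62 loc [0.0062 0.003  0.001 ] F [ 0.  -0.7  0.1] mom [ 0.14  0.69 -0.03] w 0.0181
 tool rot err [-0.55  0.   -0.  ]
b 28.07 loc [0.0011 0.0029 0.0007] F [8.4 0.6 4.5] mom [ 0.28 -1.12 -0.08] w 0.0181
 tool rot err [-0.43  0.11 -0.02]
c 28.36 loc [0.001  0.0013 0.0004] F [11.5  6.   5.2] mom [ 1.32 -1.54 -0.18] w 0.0179
 tool rot err [-0.27  0.08  0.02]
wrist side ([np.float64(-0.57), np.float64(-0.67)], [np.float64(-10.9), np.float64(0.4)], 31) low None
 arm slope deg [-0.06 -0.2 ] 0.0145
 handle yaw deg [np.float64(-0.15), np.float64(0.03)] 17 width 0.0172
```

```bash
python3 - <<'E'
from ang2 import *
pts=[[.012,.012,.002],[.012,.012,.05],[.08,-.166,.05],[.08,-.166,.005],[.08,-.147,.005],[.08,-.166,.005],[.08,-.166,.05],[.015,.03,.05]]
assert all(bot.inverse_kinematics(*pose(c)) is not None for c in pts)
for i,c in enumerate(pts):
    P,E=pose(c); v=.03 if i in(0,4) else .18
    hit=bot.move_straight(P,E,velocity=v,max_force=(10 if i==4 else 15 if i in(2,3,7) else None))
    if hit: rep(f"hit {i}")
    if hit and i!=4: break
    if i==4: rep("nudged")
rep("end"); measure()
E
```

```text
nudged 31.98 loc [ 0.08   -0.147   0.0051] F [ 0.6 -0.4  1.3] mom [-0.15  0.54 -0.02] w 0.0182
end 33.94 loc [0.0154 0.0291 0.0498] F [-0.2  0.1  0.5] mom [ 0.1   0.64 -0.07] w 0.0177
wrist side ([np.float64(2.43), np.float64(2.53)], [np.float64(-10.5), np.float64(0.6)], 34) low ([np.float64(0.43), np.float64(-0.16)], [np.float64(-11.1), np.float64(0.4)], 7)
 arm slope deg [-0.96 22.66] 0.0143
```

```bash
python3 - <<'E'
from ang2 import *
def mv(c,tx=-.3,f=None,v=.03):
    P,E=pose(c,tx); return bot.move_straight(P,E,velocity=v,max_force=f)
mv([.008,.015,.004],v=.1); mv([.008,.015,.0012]); rep("down")
mv([.0004,.015,.0010]); rep("low"); err()
mv([.0004,.0030,.0010]); rep("near")
y=.0022
for _ in range(8):
    mv([.0004,y,.0010],v=.01); rep(f"y{y:.4f}")
    s=bot.read_state(); 
    if (M.T@s["wrist_force"]-f0)[1]>5: break
    y-=.0004
bot.sleep(.3); rep("hold"); err(); measure(); handle()
E
```

```text
down 34.88 loc [0.008  0.0151 0.0015] F [-0.6 -0.2  0.9] mom [ 0.11  0.62 -0.06] w 0.018
low 35.28 loc [0.0009 0.0149 0.0012] F [ 5.6 -0.1  4.2] mom [ 0.17 -0.59 -0.02] w 0.0182
 tool rot err [-0.21  0.08 -0.01]
near 35.83 loc [0.0009 0.0032 0.0005] F [6.5 1.4 1.4] mom [ 0.37 -0.61 -0.04] w 0.0177
y0.0022 36.08 loc [0.0009 0.0028 0.0005] F [6.3 3.5 1. ] mom [ 0.77 -0.6   0.  ] w 0.0179
y0.0018 36.33 loc [0.0009 0.0025 0.0005] F [5.8 4.9 2.1] mom [ 0.94 -0.64 -0.  ] w 0.018
y0.0014 36.58 loc [0.0009 0.0022 0.0005] F [5.5 4.8 1.6] mom [ 0.96 -0.64  0.  ] w 0.0174
y0.0010 36.83 loc [0.0009 0.0018 0.0005] F [5.3 4.  1.2] mom [ 0.95 -0.69 -0.05] w 0.0177
y0.0006 37.08 loc [0.0009 0.0015 0.0004] F [6.  5.3 1. ] mom [ 1.06 -0.69 -0.03] w 0.018
hold 37.38 loc [0.0009 0.0015 0.0005] F [5.7 5.5 1.7] mom [ 1.06 -0.65  0.03] w 0.0181
 tool rot err [-0.08  0.02  0.02]
wrist side ([np.float64(0.13), np.float64(0.06)], [np.float64(-10.9), np.float64(0.4)], 31) low None
 arm slope deg [0.02 0.13] 0.0146
 handle yaw deg [np.float64(-0.08), np.float64(0.32)] 18 width 0.0173
```

```bash
python3 - <<'E'
from ang2 import *
def mv(c,tx=-.3,f=None,v=.03):
    P,E=pose(c,tx); return bot.move_straight(P,E,velocity=v,max_force=f)
y=.0003
for _ in range(5):
    mv([.0002,y,.0010],v=.01); rep(f"y{y:.4f}")
    if (M.T@bot.read_state()["wrist_force"]-f0)[1]>8: break
    y-=.0003
bot.sleep(.7); rep("hold"); bot.sleep(.7); rep("hold"); err(); p=imaging.capture("wrist"); measure(p=p); handle(p)
E
```

```text
y0.0003 37.73 loc [0.0009 0.0014 0.0005] F [7.9 6.9 2.3] mom [ 1.36 -0.96 -0.09] w 0.0176
y0.0000 37.98 loc [0.0009 0.0013 0.0005] F [7.2 7.8 2.8] mom [ 1.6  -0.99 -0.05] w 0.0177
y-0.0003 38.23 loc [0.0009 0.0013 0.0005] F [8.1 9.3 2.7] mom [ 1.86 -1.   -0.12] w 0.0178
hold 38.93 loc [0.0009 0.0013 0.0005] F [9.2 9.5 3.3] mom [ 1.85 -0.98 -0.04] w 0.018
hold 39.63 loc [0.0009 0.0013 0.0005] F [7.4 9.  4. ] mom [ 1.83 -0.99 -0.03] w 0.018
 tool rot err [ 0.02 -0.01  0.04]
wrist side ([np.float64(0.02), np.float64(-0.06)], [np.float64(-10.9), np.float64(0.5)], 31) low None
 arm slope deg [0.07 0.22] 0.0146
 handle yaw deg [np.float64(-0.09), np.float64(0.14)] 17 width 0.0172
```

```bash
python3 - <<'E'
from ang2 import *
def mv(c,v): P,E=pose(c); return bot.move_straight(P,E,velocity=v)
mv([.010,.012,.0015],.05); mv([.02,.03,.16],.15); rep("up"); measure()
p=[.4923,.2356]; e=[180,0,-43.6]
bot.reach([*p,.28],e); bot.move_straight([*p,.07],velocity=.15)
print(bot.move_straight([*p,.048],velocity=.02,max_force=4)); s=bot.read_state(); print(s["time"],s["tool_pos"],s["wrist_force"],s["moment"])
E
```

```text
up 41.37 loc [0.02  0.03  0.159] F [0.1 0.5 0.7] mom [ 0.12  0.64 -0.07] w 0.0181
wrist side ([np.float64(-0.07), np.float64(-0.03)], [np.float64(-10.6), np.float64(0.5)], 34) low None
True
46.2333 [0.49225875 0.23554862 0.05277804] [-0.80095342 -0.19961962  3.3970011 ] [0.03224472 0.20070404 0.00882239]
```

```bash
python3 - <<'E'
from ang2 import *
jaws.release(); bot.sleep(.2); s=bot.read_state(); print(s["width"])
bot.move_straight([.4923,.2356,.30],velocity=.15); bot.sleep(.3)
p=imaging.capture("scene"); q=imaging.capture("side")
for n,c in (("scene",p),("side",q)):
    for l in ("square","jar1"):
        for d in models.silhouettes(l,c)[:3]:
            w=cloud(c)[d["mask"]]; w=w[~np.isnan(w[:,0])]; print(n,l,round(d["score"],2),d["extent"],np.median(w,0).round(3),np.percentile(w[:,2],[2,50,98]).round(3))
save("f",np.hstack([cv2.resize(c["color"],(400,300)) for c in (p,q)])); print(bot.read_state()["time"])
E
```

```text
0.09286644095481715Traceback (most recent call last):
  File "<stdin>", line 7, in <module>
NameError: name 'models' is not defined
```

```bash
python3 - <<'E'
from ang2 import *
from bench import models
p=imaging.capture("scene"); q=imaging.capture("side")
for n,c in (("scene",p),("side",q)):
    for l in ("square","jar1"):
        for d in models.silhouettes(l,c)[:3]:
            w=cloud(c)[d["mask"]]; w=w[~np.isnan(w[:,0])]; print(n,l,round(d["score"],2),d["extent"],np.median(w,0).round(3),np.percentile(w[:,2],[2,50,98]).round(3))
save("f",np.hstack([cv2.resize(c["color"],(400,300)) for c in (p,q)])); print(bot.read_state()["time"])
E
```

```text
scene square 0.57 [332.0, 192.9, 56.4, 42.0] [0.5   0.237 0.02 ] [0.005 0.02  0.064]
scene jar1 0.8 [275.5, 234.3, 31.6, 53.0] [0.789 0.129 0.069] [-0.001  0.069  0.095]
scene jar1 0.64 [243.6, 193.4, 26.9, 38.5] [ 0.631 -0.     0.063] [0.006 0.063 0.095]
scene jar1 0.62 [191.5, 217.0, 30.5, 46.2] [ 0.779 -0.061  0.067] [0.007 0.067 0.095]
side square 0.57 [196.0, 293.8, 60.2, 89.3] [0.471 0.231 0.018] [0.004 0.018 0.065]
side jar1 0.63 [192.6, 293.5, 60.3, 89.6] [0.471 0.231 0.018] [0.007 0.018 0.065]
side jar1 0.54 [240.6, 200.7, 23.7, 37.8] [0.61  0.022 0.061] [0.008 0.061 0.095]
50.1917
```

View pics/f.png

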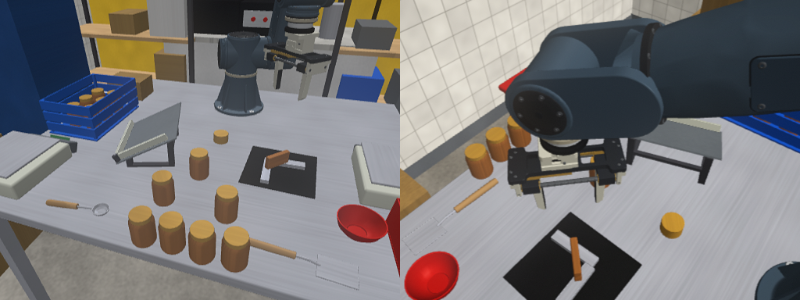

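The square lies flat on the mat, at (278,165) in the scene view. The three loose jars, at (163,188), (200,163) and (227,205), have not moved. The gripper is clear, so I'll hand in.

```bash
python3 -c "
from bench import sign_off
print(sign_off())"
```

```text
the job is handed in; nothing more can be done
None
```

Job handed in at about 50 s: my first press pushed the side fence about 0.7° past square, so I nudged it back with the square and pressed again, holding about 8–9 N on both fences for 1.4 s; the fence then measured square within about 0.2°, the square is back flat on the mat, and the loose jars have not moved.

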